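# Close and lock the filter unit's access panel

## Robot

A 6-joint arm with a two-finger parallel gripper is mounted at the origin on a cart in front of the work surface, level with it; the furniture and walls round the work are solid. World frame = base frame: x ahead of the robot, y to its left, z up, the work surface at z = 0. Lengths are in m, angles in rad, forces in N, time in s.
With the tool pointing down it reaches from about 0.15 to 0.775 m from the base axis. Payload 6.1 kg.
Tool frame: the origin (TCP) lies between the finger pads; the fingertips stand 8 mm ahead of it and the grasp point (between the pads) lies 11 mm behind it (robot.finger_overhang is the distance from the TCP to the fingertips, in m); z points along the fingers, y is the line along which they close (so a half turn about z gives the same grasp; the last joint's range is limited). The gripper opens to 85 mm and grips with 20 to 120 N. Pads are 22 mm wide; open, the fingers measure 114 mm over their backs; the gripper's body (76 mm by 85 mm) begins 54 mm behind the grasp point. The pads swing forward as they close: fully open they stand 13 mm farther back than shut.
Start: joints at [1.147, 0.126, -0.04, 1.405, 0, 1.571], TCP at [0.216, 0.479, 0.239] pointing down, gripper open.
Joint ranges: [-2.72, 2.72], [-0.95, 1.95], [-1.27, 1.35], [-1.78, 2.02], [-1.46, 1.47], [-3.14, 3.14]. Speed limits (rad/s): [2.39, 2.39, 3.01, 3.14, 3.14, 3.14].

## Interface

Orientations are given as a unit quaternion [w, x, y, z].
In Python, from workcell import robot gives the robot as it stands.
- The arm moves only by the shell command python3 -m inch 'ROWS' [FORCE]. ROWS is JSON, a list that holds one entry, the list of rows, each a list of 7 numbers: the turn, a rotation vector about the tool's x, y, z in units of 45 degrees (1.0 is 45 degrees), then the shift along the tool's x, y, z in units of 10 cm (1.0 is 10 cm), then the gripper command: -1 is shut, 1 is fully open, values between are in proportion. A call has 1 to 20 rows; each row is the pose to reach, as a shift and turn from the pose commanded when the call began, along the tool's axes at that moment; what a row does not reach only later rows make up. A row lasts 1/12 s, in which the tool goes at most 41.7 mm and 7.16 degrees, less where a joint would pass 70% of its speed; a pose out of reach is approached as far as the arm can. A call with a number of a shift or a turn outside -1 to 1 is refused whole. A call with a gripper value outside its range is refused whole. The fingers move at their own pace and stop on an object; FORCE is the grip in N (left out, the last holds). Time passes only in rows, so rows that repeat a pose let the fingers close. It gives the time, the measured TCP pose, the force, the opening and the grip force at its end, in the units of the state.
- robot.sense(): the state, without advancing time (a new reading comes with each control period).
- robot.read_camera(name): name is "side" or "top"; returns a dict with "color" (420x560x3 uint8, red, green, blue), "mtx" (3x3 intrinsics, pixels), "rvec" (rotation vector, rad) and "tvec" (3), from world to camera coordinates, as OpenCV has them. Camera axes: x right, y down, z forward; pixel columns grow to the right and rows downward; lengths in m; the calibration is good to about 2 mm. A picture is of the moment at which its call begins. There is no depth.
- robot.hand_in(): hands the job in; it is judged then, once.
The state is a dict: "time_s": time; "q": joint angles; "joint_velocities": joint speeds; "tau": joint torques, N m; "position": TCP position; "ee_rot": TCP orientation; "wrist_force": force on the tool from outside, world axes, zero at the start; "moment": the same for the moment, N m; "grip_width": finger opening in m; "grasp_force": force on a finger pad.
Only numpy, scipy, OpenCV 4.12 (cv2) and the standard library are available. Lean on these libraries where they do the work, as an engineer would, in place of code of your own. Each camera call takes 0.05 s, during which the arm holds its last target. There are 200 camera calls.

## Task

The access panel on top of the white filter unit was left popped up after a filter change: shut it and lock both of its quarter-turn fasteners. With a fingertip in a fastener's slot, press the sprung panel down onto the unit and, keeping it down, turn the fastener clockwise a full quarter turn so that its cam catches under the rim; then turn the other fastener fully home as well, so that the panel stays shut by itself. Do not pick up or touch the things standing round the unit, and do not lift the panel any further.

Things in the scene. Friction and masses are not known exactly. Their poses are not given: they have to be found in the camera images.
- filter_unit: white bench-top filter unit, 260 deep (its x) x 250 wide (its y) x 115 mm high, fixed to the worktop. Origin: centre of its underside; x points to its back, y to its left, z up. The grey panel on top (215 x 240 x 20 mm) is hinged along its back, 95 mm behind the origin, 117 mm up; shut, its top is 137 mm up. Under its front lies the rim, 6 mm thick, top 115 mm up.
- panel (a joint): tilt of the panel about its hinge (rad): 0 flat on the unit; about 0.14 popped up on its sprung hinge (front edge about 30 mm up); larger is further open. The spring is soft: about 6 N on a fastener holds the panel shut; let go, it pops up again unless a fastener is locked. Locked, it rests at about 0.01.
- panel_front (a point): middle of the panel's upper front edge, on its top face; its axes are the panel's (x to the hinge, y to the left, z out of the top face)
- fastener_left (a joint): left fastener (rad, clockwise from above): 0 open, slot parallel to the front edge; 1.571 locked at its stop, slot square to it. Starts at 0 to 0.35; friction 0.06 N m keeps it where it is left. Its cam, a round-nosed steel finger under the panel, passes below the rim from about 0.45 rad if the panel is within 3 mm of shut; turned with the panel up, it lands on the rim: turn it back.
- fastener_left_slot (a point): middle of a flush quarter-turn fastener near the panel's front left corner: bare metal dial, 69 mm across, in a 71 mm well, with a straight dark-floored slot across it, 32 mm wide, 14 mm deep, 61 mm long. Point: on the dial's axis on the slot's floor, 75 mm in front of the unit's origin, 60 mm to its left, 124 mm up when shut (24 mm more when popped up). y runs along the slot, z out of it; both turn with the dial.
- fastener_right (a joint): turn of the right fastener (rad), the same as the left one: clockwise from 0 (open) to 1.571 (locked)
- fastener_right_slot (a point): middle of a flush quarter-turn fastener near the panel's front right corner: bare metal dial, 69 mm across, in a 71 mm well, with a straight dark-floored slot across it, 32 mm wide, 14 mm deep, 61 mm long. Point: on the dial's axis on the slot's floor, 75 mm in front of the unit's origin, 60 mm to its right, 124 mm up when shut (24 mm more when popped up). y runs along the slot, z out of it; both turn with the dial.
- marker_black: black marker pen, 133 mm long, 12 mm thick, lying in front of the unit (a bystander); origin under its middle
- glass_vial_1: small open glass vial, 27 mm across, 47 mm high, near the unit's front left corner (a bystander); origin under its middle
- glass_vial_2: a second small open glass vial, 27 mm across, 46 mm high, beside the first (a bystander); origin under its middle
- beaker_50: small glass beaker, 49 mm across, 58 mm high, to the left of the unit (a bystander); origin under its middle
- petri_pile_3: pile of three petri dishes, 64 mm across, 46 mm high, in front of the hotplate (a bystander); origin under its middle
- check_weight_1: small steel check weight with a knob, 21 mm across, 26 mm high, on the open worktop (a bystander); origin under its middle

How it is judged:
On the way:
1. the panel is held down on the unit and one fastener is turned home, the other not yet (value of joint panel below 0.02 rad and ((value of joint fastener_left above 1.4 rad and value of joint fastener_right below 1 rad) or (value of joint fastener_right above 1.4 rad and value of joint fastener_left below 1 rad))), for 0.1 s.
At the end, for the whole second after the job is handed in: The panel stays shut on its own (within 0.02 rad, about 4 mm at the front edge, and still), and both fasteners are turned at least 1.4 rad (80 degrees) of their quarter turn (value of joint panel below 0.02 rad and velocity of joint panel below 0.02 rad/s and value of joint each of fastener_left, fastener_right above 1.4 rad); the robot touches nothing.
It fails at once if the panel is lifted or pulled further open than it had popped up (over 0.20 rad) (value of joint panel above 0.2 rad).
It fails at once if a thing standing round the unit is lifted, or shifted by more than 15 mm (distance of any of marker_black, glass_vial_1, glass_vial_2, beaker_50, petri_pile_3, check_weight_1 from where it was at the start of the episode above 0.015 m).
It fails at once if the fingers press on or grip a thing standing round the unit (over 2 N) (contact force between the fingers and marker_black above 2 N or contact force between the fingers and glass_vial_1 above 2 N or contact force between the fingers and glass_vial_2 above 2 N or contact force between the fingers and beaker_50 above 2 N or contact force between the fingers and petri_pile_3 above 2 N or contact force between the fingers and check_weight_1 above 2 N).
It also fails if it takes over 51 s, if anything falls off the work surface, if the arm or the gripper's body presses on something with over 40 N, if the wrist force passes 120 N, or if a joint passes its speed limit or range.

## Working session

There is one attempt and no reset: what is moved stays moved. The work goes in short steps, Python scripts to look and compute and a shell command to move; the robot and the scene stay as the last step left them, time stands still between calls to the robot, and variables do not carry over. Pictures are saved under pics/ and viewed, at most 10 in all, crops included, and the job is handed in when it is done.

```bash
mkdir -p pics; ls; python3 - <<'E'
from workcell import robot
import cv2
for n in("top","side"):
    d=robot.read_camera(n); cv2.imwrite(f"pics/{n}0.png",d["color"][:,:,::-1])
    R=cv2.Rodrigues(d["rvec"])[0]; print(n,d["mtx"].tolist(),(-R.T@d["tvec"].ravel() if hasattr(d["tvec"],'ravel') else d["tvec"]))
print(robot.sense(),robot.finger_overhang)
E
```

```text
pics
top [[395.5752722747023, 0.0, 281.4543527304962], [0.0, 395.5752722747023, 209.0182605535996], [0.0, 0.0, 1.0]] [ 0.48496479 -0.15011309  0.96404815]
side [[457.18610673177346, 0.0, 277.6375762062188], [0.0, 457.18610673177346, 215.15226122622508], [0.0, 0.0, 1.0]] [0.57330921 0.67345487 0.63665932]
{'time_s': 0.1, 'q': array([ 1.14701662e+00,  1.26336103e-01, -4.04901886e-02,  1.40543017e+00,
       -8.43195765e-06,  1.57081919e+00]), 'joint_velocities': array([-0.0009312 , -0.00183467,  0.0010023 ,  0.00228012,  0.00139022,
        0.00056755]), 'tau': array([-5.12851275e-04, -4.36905992e+01,  3.53605807e+01,  1.37684616e-02,
       -1.56404021e-04,  1.16849762e-05]), 'position': array([0.21573799, 0.47822827, 0.23860544]), 'ee_rot': array([-1.49408778e-04,  2.10318976e-01,  9.77632546e-01, -7.14626658e-04]), 'wrist_force': array([0.61922498, 1.420218  , 0.36465238]), 'moment': array([-0.00853962,  0.04902799, -0.01629705]), 'grasp_force': 0.0, 'grip_width': 0.0853181250838532} 0.008
```

View pics/top0.png

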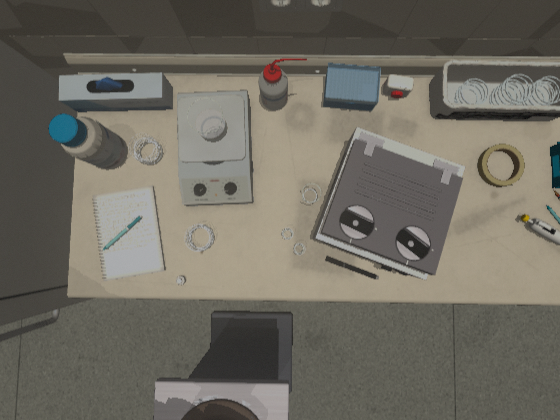

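View pics/side0.png

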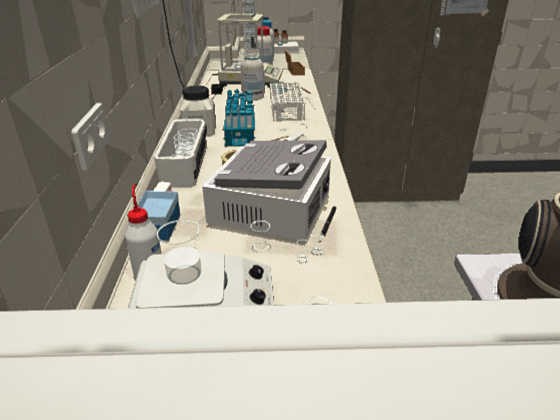

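Top view: unit at right centre, left dial about (357,222), right dial about (414,243), marker (352,267), vials (287,233) and (299,249). I'll zoom in on the dials.

```bash
cat > h.py <<'E'
from workcell import robot
import cv2,numpy as np
def cam(n="top"):
    d=robot.read_camera(n);R=cv2.Rodrigues(np.array(d["rvec"]))[0];return d["color"],np.array(d["mtx"]),R,np.array(d["tvec"]).ravel()
def world(c,uv,z):
    _,K,R,t=c; r=R.T@np.linalg.inv(K)@np.array([*uv,1.]); o=-R.T@t; return o+r*(z-o[2])/r[2]
def pix(c,p):
    _,K,R,t=c; q=K@(R@np.array(p)+t); return q[:2]/q[2]
E
python3 - <<'E'
from h import *
c=cam()
im=c[0][185:285,310:443,::-1]
cv2.imwrite("pics/z.png",cv2.resize(im,None,fx=6,fy=6,interpolation=cv2.INTER_CUBIC))
for uv in[(357,222),(414,243)]: print(world(c,uv,.16))
E
```

```text
[ 0.52653041 -0.29249218  0.16      ]
[ 0.48565229 -0.40707877  0.16      ]
```

View pics/z.png

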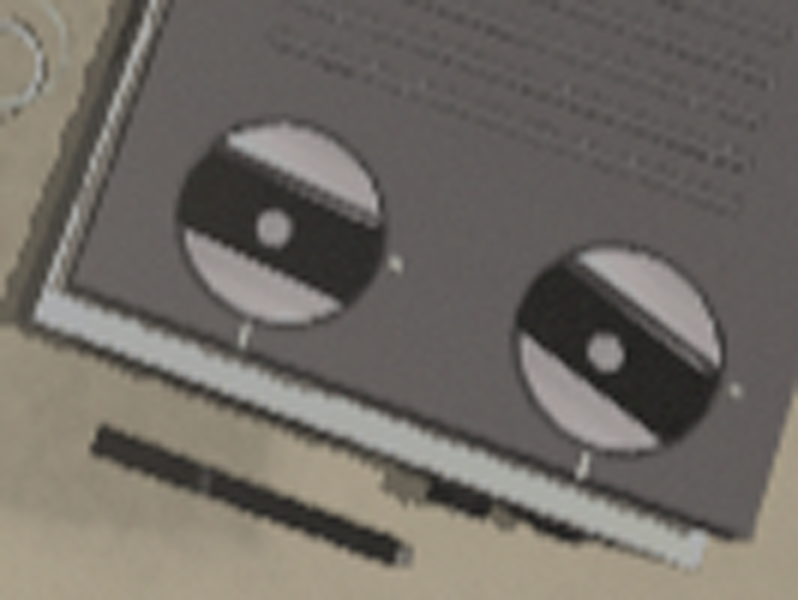

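Refined: left dial (356.6,221.8), slot about 4.5° from the front edge; right dial (412.9,242.8), slot about 16.5°.

```bash
cat >> h.py <<'E'
from scipy.spatial.transform import Rotation as Ro
def tool():
    s=robot.sense(); w,x,y,z=s["ee_rot"]; R=Ro.from_quat([x,y,z,w]).as_matrix()
    return s,R,np.degrees(np.arctan2(R[1,1],R[0,1]))
E
python3 - <<'E'
from h import *
c=cam(); s,R,yaw=tool(); P=[world(c,uv,.162) for uv in[(356.6,221.8),(412.9,242.8)]]
d=P[0]-P[1]; print(P,np.linalg.norm(d),"unit yaw",np.degrees(np.arctan2(-d[0],d[1])),"tool y yaw",yaw)
def wd(a,b): 
    e=[world(c,(310+u/6,185+v/6),.162)for u,v in(a,b)]; f=e[0]-e[1]; return np.degrees(np.arctan2(f[1],f[0]))
print("slots",wd((225,150),(380,220)),wd((185,232),(340,305)),wd((572,262),(720,372)),wd((520,335),(660,443)))
print("L shift tool",R.T@(P[0]+[0,0,.05]-s["position"]))
E
```

```text
[array([ 0.52682158, -0.29133109,  0.162     ]), array([ 0.48602116, -0.4042416 ,  0.162     ])] 0.12005606385800943 unit yaw -19.867414531187702 tool y yaw 65.71863974042782
slots 66.18756173026524 65.36503040329228 53.5324507046049 52.61282261653755
L shift tool [-0.60001932 -0.57364417  0.0273947 ]
```

```bash
m(){ :; }
python3 -m inch '[[[0,0,0,-1,-1,0,-0.5],[0,0,0,-1,-1,0,-0.5],[0,0,0,-1,-1,0,-0.5],[0,0,0,-1,-1,0,-0.5]]]' 20
python3 -m inch '[[[0,0,0,-1,-1,0,-0.5],[0,0,0,-1,-1,0,-0.5],[0,0,0,-1,-1,0,-0.5],[0,0,0,-1,-1,0,-0.5]]]'
python3 -m inch '[[[0,0,0,-1,-1,0,-0.5],[0,0,0,-1,-1,0,-0.5],[0,0,0,-1,-1,0,-0.5],[0,0,0,-1,-1,0,-0.5],[0,0,0,-1,-1,0,-0.5]]]'
python3 -m inch '[[[0,0,0,-1,-1,0,-0.5],[0,0,0,-1,-1,0,-0.5],[0,0,0,-1,-1,0,-0.5],[0,0,0,-1,-1,0,-0.5],[0,0,0,-1,-1,0,-0.5]]]'
python3 -m inch '[[[0,0,0,-1,-1,0,-0.5],[0,0,0,-1,-1,0,-0.5],[0,0,0,-1,-1,0,-0.5],[0,0,0,-1,-1,0,-0.5],[0,0,0,-1,-1,0,-0.5]]]'
python3 -m inch '[[[0,0,0,-1,-0.74,0,-0.5],[0,0,0,-1,-0.74,0,-0.5],[0,0,0,-1,-0.74,0,-0.5],[0,0,0,-1,-0.74,0,-0.5],[0,0,0,-1,-0.74,0,-0.5],[0,0,0,-1,-0.74,0,-0.5]]]'
python3 - <<'E'
from h import *
s,R,yaw=tool();print(s["q"],yaw,s["grip_width"],"z",R[:,2])
print("to L",R.T@(np.array([.5268,-.2913,.212])-s["position"]))
E
```

```text
time_s: 0.53
position: [0.2663, 0.3426, 0.2393]
ee_rot: [0.0, 0.211, 0.977, -0.001]
wrist_force: [0.8, 0.7, 0.1]
grip_width: 0.039
grasp_force: 0.0
time_s: 0.87
position: [0.3163, 0.2104, 0.2394]
ee_rot: [0.0, 0.212, 0.977, -0.001]
wrist_force: [0.4, 1.2, 0.1]
grip_width: 0.0213
grasp_force: 0.0
time_s: 1.28
position: [0.3667, 0.0788, 0.2392]
ee_rot: [0.0, 0.213, 0.977, -0.0]
wrist_force: [-0.3, 0.3, 0.5]
grip_width: 0.0214
grasp_force: 0.0
time_s: 1.7
position: [0.417, -0.0526, 0.2388]
ee_rot: [-0.0, 0.212, 0.977, -0.0]
wrist_force: [0.6, -0.4, 0.5]
grip_width: 0.0214
grasp_force: 0.0
time_s: 2.12
position: [0.467, -0.1843, 0.2384]
ee_rot: [-0.001, 0.212, 0.977, 0.0]
wrist_force: [-0.7, 0.9, -0.7]
grip_width: 0.0215
grasp_force: 0.0
time_s: 2.62
position: [0.5266, -0.2895, 0.239]
ee_rot: [-0.001, 0.21, 0.978, 0.001]
wrist_force: [-0.7, 0.3, 0.4]
grip_width: 0.0213
grasp_force: 0.0
[-5.02920701e-01  2.74078762e-01  1.42159058e-01  1.44059988e+00
  6.74343403e-04 -8.02735118e-02] 65.7840279035167 0.021276581497456704 z [-0.00118486  0.00142143 -0.99999829]
to L [-0.0009619  -0.00161467  0.02700976]
```

```bash
python3 -m inch '[[[0,0,0,-0.01,-0.015,0.3,-0.5],[0,0,0,-0.01,-0.015,0.5,-0.5],[0,0,0,-0.01,-0.015,0.65,-0.5],[0,0,0,-0.01,-0.015,0.65,-0.5],[0,0,0,-0.01,-0.015,0.65,-0.5]]]'
python3 -m inch '[[[0,0,0,0,0,0.05,-0.5],[0,0,0,0,0,0.1,-0.5],[0,0,0,0,0,0.1,-0.5],[0,0,0,0,0,0.1,-0.5]]]'
python3 -m inch '[[[0,0,0,0,0,0.05,-0.5],[0,0,0,0,0,0.1,-0.5],[0,0,0,0,0,0.1,-0.5],[0,0,0,0,0,0.1,-0.5]]]'
python3 - <<'E'
from h import *
a=cam()[0][165:285,310:470,::-1];b=cam("side")[0][115:235,200:360,::-1]
cv2.imwrite("pics/z2.png",cv2.resize(np.hstack([a,b]),None,fx=2.5,fy=2.5,interpolation=cv2.INTER_CUBIC))
E
```

```text
time_s: 3.03
position: [0.5263, -0.2911, 0.1749]
ee_rot: [-0.0, 0.209, 0.978, 0.0]
wrist_force: [0.6, -0.5, 0.2]
grip_width: 0.0215
grasp_force: 0.0
time_s: 3.37
position: [0.5271, -0.2931, 0.1647]
ee_rot: [0.0, 0.21, 0.978, -0.0]
wrist_force: [-0.0, -0.6, 0.3]
grip_width: 0.0217
grasp_force: 0.0
time_s: 3.7
position: [0.5268, -0.2932, 0.1538]
ee_rot: [-0.0, 0.21, 0.978, 0.0]
wrist_force: [0.0, 0.1, 1.0]
grip_width: 0.0213
grasp_force: 0.3
```

View pics/z2.png

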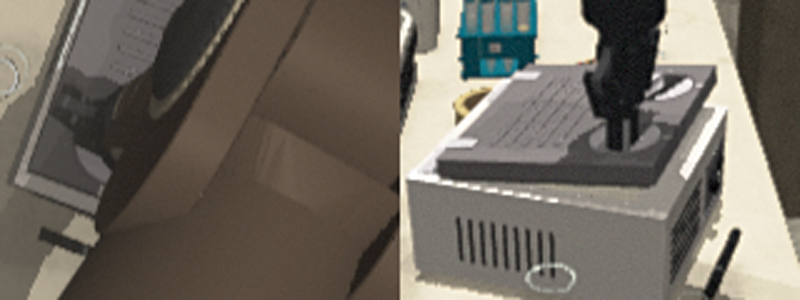

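Fingertips are in the left slot (right half, about (620,135)). Press the panel down.

```bash
python3 -m inch '[[[0,0,0,0.01,0,0.06,-0.5],[0,0,0,0.02,0.01,0.12,-0.5],[0,0,0,0.025,0.01,0.18,-0.5],[0,0,0,0.025,0.01,0.18,-0.5],[0,0,0,0.025,0.01,0.18,-0.5]]]'
python3 -m inch '[[[0,0,0,0,0,0.03,-0.5],[0,0,0,0,0,0.05,-0.5],[0,0,0,0,0,0.05,-0.5],[0,0,0,0,0,0.05,-0.5]]]'
python3 -m inch '[[[0,0,0,0,0,0.02,-0.5],[0,0,0,0,0,0.02,-0.5],[0,0,0,0,0,0.02,-0.5]]]'
```

```text
time_s: 4.22
position: [0.5253, -0.2917, 0.1363]
ee_rot: [0.0, 0.21, 0.978, -0.0]
wrist_force: [-1.2, -3.6, 4.9]
grip_width: 0.0213
grasp_force: 2.4
time_s: 4.55
position: [0.5251, -0.2916, 0.1321]
ee_rot: [0.0, 0.21, 0.978, -0.0]
wrist_force: [-2.7, -3.3, 7.0]
grip_width: 0.0213
grasp_force: 3.2
time_s: 4.8
position: [0.5251, -0.2916, 0.1319]
ee_rot: [0.001, 0.21, 0.978, -0.001]
wrist_force: [-5.8, -0.3, 16.0]
grip_width: 0.0213
grasp_force: 8.2
```

```bash
python3 -m inch '[[[0,0,0.12,0,0,0,-0.5],[0,0,0.24,0,0,0,-0.5],[0,0,0.36,0,0,0,-0.5],[0,0,0.48,0,0,0,-0.5],[0,0,0.6,0,0,0,-0.5],[0,0,0.72,0,0,0,-0.5],[0,0,0.84,0,0,0,-0.5],[0,0,0.84,0,0,0,-0.5]]]'
python3 - <<'E'
from h import *
s,R,y=tool();print(s["wrist_force"],s["moment"],y,s["position"])
b=cam("side")[0][115:235,200:360,::-1]
cv2.imwrite("pics/z3.png",cv2.resize(b,None,fx=4,fy=4,interpolation=cv2.INTER_CUBIC))
E
```

```text
time_s: 5.47
position: [0.5241, -0.2931, 0.132]
ee_rot: [0.001, 0.518, 0.855, -0.002]
wrist_force: [-8.5, -5.0, 16.9]
grip_width: 0.0215
grasp_force: 8.3
[-8.48086023 -4.9637367  16.91576905] [-1.14349568  1.86807674  0.03845546] 27.607988714719664 [ 0.52412826 -0.2931273   0.13195244]
```

View pics/z3.png

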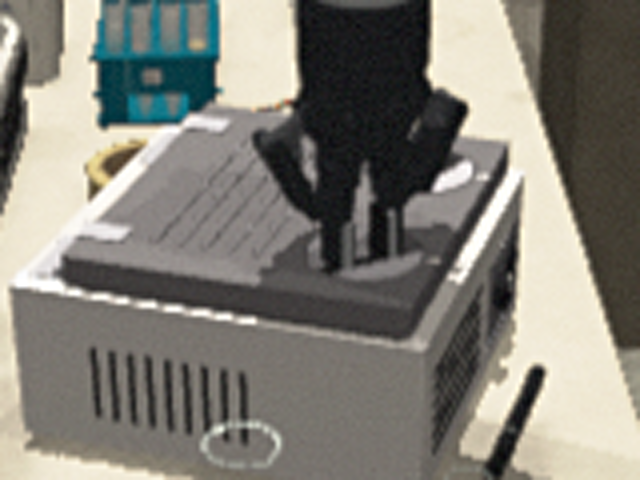

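The panel is shut under the finger and the dial is turning. Continue.

```bash
python3 -m inch '[[[0,0,0.12,0,-0.01,0,-0.5],[0,0,0.24,0,-0.01,0,-0.5],[0,0,0.36,0,-0.01,0,-0.5],[0,0,0.48,0,-0.01,0,-0.5],[0,0,0.6,0,-0.01,0,-0.5],[0,0,0.72,0,-0.01,0,-0.5],[0,0,0.84,0,-0.01,0,-0.5],[0,0,0.84,0,-0.01,0,-0.5]]]'
python3 -m inch '[[[0,0,0.1,0,0,0,-0.5],[0,0,0.2,0,0,0,-0.5],[0,0,0.3,0,0,0,-0.5],[0,0,0.4,0,0,0,-0.5],[0,0,0.4,0,0,0,-0.5]]]'
python3 - <<'E'
from h import *
s,R,y=tool();print(s["wrist_force"],s["moment"],y,s["position"])
E
```

```text
time_s: 6.18
position: [0.5224, -0.2936, 0.1319]
ee_rot: [0.001, 0.767, 0.641, -0.002]
wrist_force: [-11.5, -5.8, 17.6]
grip_width: 0.0212
grasp_force: 9.1
time_s: 6.6
position: [0.5239, -0.2926, 0.1319]
ee_rot: [0.001, 0.858, 0.514, -0.0]
wrist_force: [-5.0, -1.3, 16.7]
grip_width: 0.0215
grasp_force: 8.1
[-4.99869378 -1.26959482 16.67323048] [-0.37311831  1.26122421 -0.02586014] -28.11610330647553 [ 0.52391938 -0.29260604  0.13192895]
```

```bash
P='from h import *
s,R,y=tool();print(s["moment"],y)'
python3 -m inch '[[[0,0,0.06,0,0,0,-0.5],[0,0,0.12,0,0,0,-0.5],[0,0,0.12,0,0,0,-0.5]]]'; python3 -c "$P"
python3 -m inch '[[[0,0,0.06,0,0,0,-0.5],[0,0,0.12,0,0,0,-0.5],[0,0,0.12,0,0,0,-0.5]]]'; python3 -c "$P"
```

```text
time_s: 6.85
position: [0.5245, -0.2924, 0.1319]
ee_rot: [0.002, 0.881, 0.474, 0.0]
wrist_force: [-4.4, -1.7, 14.5]
grip_width: 0.0215
grasp_force: 7.8
[-0.25737139  0.9818975  -0.04697366] -33.41025297643309
time_s: 7.1
position: [0.5251, -0.2922, 0.132]
ee_rot: [0.002, 0.902, 0.432, 0.001]
wrist_force: [-2.3, -0.1, 14.7]
grip_width: 0.0217
grasp_force: 8.3
[-0.12083089  0.5483748   0.06412238] -38.79050624942536
```

```bash
P='from h import *
s,R,y=tool();print(s["moment"],y,s["q"][5])'
python3 -m inch '[[[0,0,0.05,0,0,0,-0.5],[0,0,0.1,0,0,0,-0.5],[0,0,0.1,0,0,0,-0.5]]]'; python3 -c "$P"
python3 - <<'E'
from h import *
b=cam("side")[0][145:225,240:347,::-1]
cv2.imwrite("pics/z4.png",cv2.resize(b,None,fx=6,fy=6,interpolation=cv2.INTER_CUBIC))
E
```

```text
time_s: 7.35
position: [0.5254, -0.292, 0.132]
ee_rot: [0.002, 0.918, 0.397, 0.001]
wrist_force: [-1.2, -0.3, 14.2]
grip_width: 0.0215
grasp_force: 18.9
[-0.15713356  0.34463998  0.59069335] -43.185516295719786 1.817041408708408
```

View pics/z4.png

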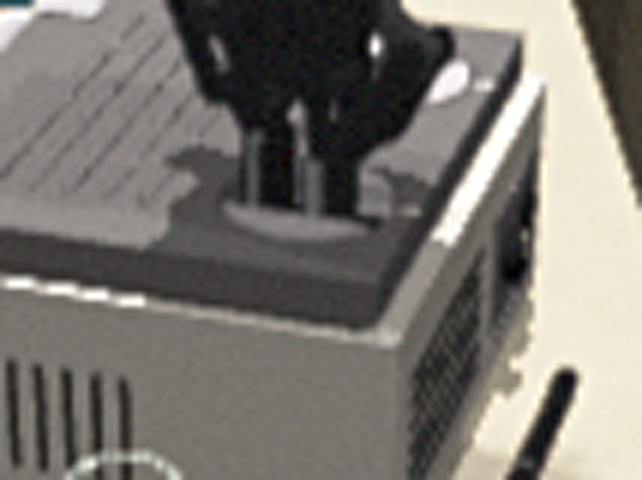

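Torque of 0.59 N m means the dial is at its stop. I'll relax the twist, lift and look.

```bash
python3 -m inch '[[[0,0,-0.15,0,0,0,-0.5],[0,0,-0.3,0,0,0,-0.5],[0,0,-0.45,0,0,0,-0.5],[0,0,-0.45,0,0,0,-0.5],[0,0,-0.45,0,0,-0.3,-0.5],[0,0,-0.45,0,0,-0.6,-0.5],[0,0,-0.45,0,0,-0.7,-0.5]]]'
python3 -m inch '[[[0,0,-0.15,0,0,0,-0.5],[0,0,-0.3,0,0,0,-0.5],[0,0,-0.45,0,0,0,-0.5],[0,0,-0.6,0,0,0,-0.5],[0,0,-0.75,0,0,0,-0.5],[0,0,-0.85,0,0,0,-0.5],[0,0,-0.85,0,0,0,-0.5]]]'
python3 -m inch '[[[0,0,-0.15,0,0,0,-0.5],[0,0,-0.3,0,0,0,-0.5],[0,0,-0.45,0,0,0,-0.5],[0,0,-0.6,0,0,0,-0.5],[0,0,-0.75,0,0,0,-0.5],[0,0,-0.85,0,0,0,-0.5],[0,0,-0.85,0,0,0,-0.5]]]'
python3 - <<'E'
from h import *
s,R,yaw=tool()
Rt=np.array([.4860-.0025*.94,-.4042+.0025*.34,.212]); print(yaw,R.T@(Rt-s["position"]),s["position"])
b=cam("side")[0][115:235,200:360,::-1]
cv2.imwrite("pics/z5.png",cv2.resize(b,None,fx=4,fy=4,interpolation=cv2.INTER_CUBIC))
E
```

```text
time_s: 7.98
position: [0.5251, -0.2916, 0.2029]
ee_rot: [0.001, 0.833, 0.553, 0.001]
wrist_force: [-0.3, -0.9, 0.4]
grip_width: 0.0215
grasp_force: 0.0
time_s: 8.57
position: [0.524, -0.2911, 0.1984]
ee_rot: [-0.001, 0.606, 0.796, 0.0]
wrist_force: [0.0, 0.8, -0.3]
grip_width: 0.0209
grasp_force: 0.0
time_s: 9.15
position: [0.5241, -0.2913, 0.1987]
ee_rot: [-0.001, 0.313, 0.95, 0.0]
wrist_force: [-0.6, 0.2, 0.1]
grip_width: 0.0213
grasp_force: 0.0
53.55470861558381 [-0.03396531 -0.11416132 -0.01342202] [ 0.52413495 -0.29132413  0.19866679]
```

View pics/z5.png

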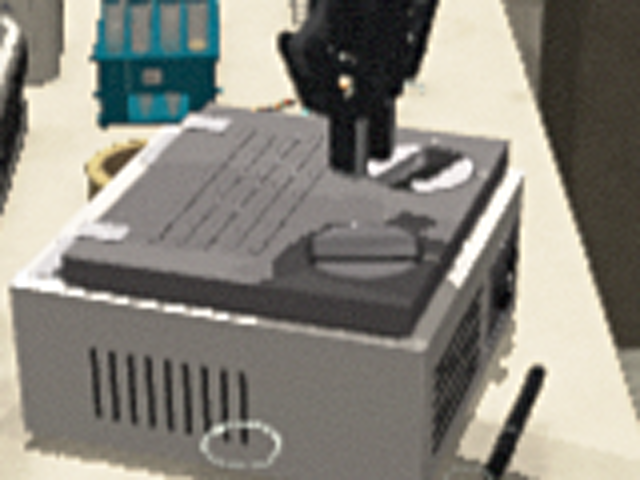

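Panel stays shut, left slot now square to the front edge (dial at about (365,250)); right dial at (430,170). Go to the right slot.

```bash
python3 -m inch '[[[0,0,0,-0.12,-0.4,0,-0.5],[0,0,0,-0.24,-0.7,0,-0.5],[0,0,0,-0.34,-1,0,-0.5],[0,0,0,-0.34,-1,0,-0.5]]]'
python3 -m inch '[[[0,0,0,0,-0.14,0,-0.5],[0,0,0,0,-0.14,0.2,-0.5],[0,0,0,0,-0.14,0.4,-0.5],[0,0,0,0,-0.14,0.5,-0.5],[0,0,0,0,-0.14,0.5,-0.5]]]'
python3 -m inch '[[[0,0,0,0,0,0.06,-0.5],[0,0,0,0,0,0.12,-0.5],[0,0,0,0,0,0.12,-0.5],[0,0,0,0,0,0.12,-0.5]]]'
python3 - <<'E'
from h import *
s,R,yaw=tool()
Rt=np.array([.4860-.0025*.94,-.4042+.0025*.34,.132]); print(yaw,R.T@(Rt-s["position"]),s["position"])
E
```

```text
time_s: 9.53
position: [0.4906, -0.3965, 0.1984]
ee_rot: [-0.0, 0.317, 0.949, -0.001]
wrist_force: [0.1, 0.6, -0.4]
grip_width: 0.0216
grasp_force: 0.0
time_s: 9.95
position: [0.4827, -0.4024, 0.1465]
ee_rot: [-0.002, 0.313, 0.95, 0.001]
wrist_force: [0.3, 0.0, 0.9]
grip_width: 0.0212
grasp_force: 0.0
time_s: 10.28
position: [0.4841, -0.4035, 0.1376]
ee_rot: [0.0, 0.313, 0.95, -0.0]
wrist_force: [-0.2, 0.1, 0.1]
grip_width: 0.0215
grasp_force: 0.0
53.57383896051555 [ 0.00048412 -0.00013287  0.00558461] [ 0.48411736 -0.40352959  0.13758473]
```

```bash
P='from h import *
s,R,y=tool();print(s["moment"],y,s["q"][5])'
python3 -m inch '[[[0,0,0,0,0,0.04,-0.5],[0,0,0,0,0,0.07,-0.5],[0,0,0,0,0,0.07,-0.5],[0,0,0,0,0,0.07,-0.5]]]'
python3 -m inch '[[[0,0,0.12,0,0,0,-0.5],[0,0,0.24,0,0,0,-0.5],[0,0,0.36,0,0,0,-0.5],[0,0,0.48,0,0,0,-0.5],[0,0,0.6,0,0,0,-0.5],[0,0,0.72,0,0,0,-0.5],[0,0,0.84,0,0,0,-0.5],[0,0,0.84,0,0,0,-0.5]]]'; python3 -c "$P"
```

```text
time_s: 10.62
position: [0.4845, -0.404, 0.1321]
ee_rot: [0.001, 0.313, 0.95, -0.0]
wrist_force: [-1.2, 0.6, 7.7]
grip_width: 0.0211
grasp_force: 3.9
time_s: 11.28
position: [0.4844, -0.4048, 0.1321]
ee_rot: [0.002, 0.605, 0.796, -0.001]
wrist_force: [-0.9, -1.2, 6.7]
grip_width: 0.0212
grasp_force: 3.6
[-0.22959714  0.34998958 -0.03641377] 15.514329126898268 0.6044998950388838
```

```bash
P='from h import *
s,R,y=tool();print(s["moment"],y,s["q"][5])'
python3 -m inch '[[[0,0,0.12,0,0,0.01,-0.5],[0,0,0.24,0,0,0.01,-0.5],[0,0,0.36,0,0,0.01,-0.5],[0,0,0.48,0,0,0.01,-0.5],[0,0,0.6,0,0,0.01,-0.5],[0,0,0.72,0,0,0.01,-0.5],[0,0,0.84,0,0,0.01,-0.5],[0,0,0.84,0,0,0.01,-0.5]]]'; python3 -c "$P"
python3 -m inch '[[[0,0,0.1,0,0,0,-0.5],[0,0,0.2,0,0,0,-0.5],[0,0,0.3,0,0,0,-0.5],[0,0,0.36,0,0,0,-0.5],[0,0,0.36,0,0,0,-0.5]]]';python3 -c "$P"
python3 -m inch '[[[0,0,0.05,0,0,0,-0.5],[0,0,0.1,0,0,0,-0.5],[0,0,0.1,0,0,0,-0.5]]]'; python3 -c "$P"
```

```text
time_s: 11.95
position: [0.4832, -0.4063, 0.132]
ee_rot: [0.003, 0.831, 0.557, -0.002]
wrist_force: [-5.4, -4.9, 11.4]
grip_width: 0.0216
grasp_force: 5.7
[-0.96433695  1.3224062  -0.0048414 ] -22.35622656364946 1.2641374485484236
time_s: 12.37
position: [0.4846, -0.4052, 0.132]
ee_rot: [0.003, 0.9, 0.435, 0.0]
wrist_force: [-0.9, -1.9, 10.7]
grip_width: 0.0214
grasp_force: 5.9
[-0.23600437  0.46862489  0.10135093] -38.37391341128387 1.5448193912798625
time_s: 12.62
position: [0.4851, -0.4051, 0.1321]
ee_rot: [0.003, 0.916, 0.401, 0.001]
wrist_force: [-0.8, -0.9, 10.6]
grip_width: 0.021
grasp_force: 15.6
[-0.25793446  0.15990664  0.64448616] -42.76449107527546 1.6218764543730468
```

At its stop. Relax, lift clear, move back and check from above.

```bash
python3 -m inch '[[[0,0,-0.15,0,0,0,-0.5],[0,0,-0.3,0,0,0,-0.5],[0,0,-0.45,0,0,0,-0.5],[0,0,-0.45,0,0,0,-0.5],[0,0,-0.45,0,0,-0.3,-0.5],[0,0,-0.45,0,0,-0.6,-0.5],[0,0,-0.45,0,0,-1,-0.5],[0,0,-0.45,0,0,-1,-0.5]]]'
python3 - <<'E'
from h import *
s,R,yaw=tool(); print(yaw,"(-.25,0,0) and (0,.3,0) in tool",R.T@[-.2,0,0],R.T@[0,.3,0])
E
```

```text
time_s: 13.28
position: [0.4857, -0.4051, 0.2376]
ee_rot: [0.005, 0.831, 0.556, 0.002]
wrist_force: [0.6, -0.5, 0.5]
grip_width: 0.0211
grasp_force: 0.0
-22.484235265504044 (-.25,0,0) and (0,.3,0) in tool [-0.07649196 -0.18478642 -0.0017202 ] [ 0.27718986 -0.11472222 -0.00214281]
```

```bash
python3 -m inch '[[[0,0,0,0.4,-0.24,0,-0.5],[0,0,0,0.8,-0.48,0,-0.5],[0,0,0,1,-0.6,0,-0.5],[0,0,0,1,-0.6,0,-0.5]]]' >/dev/null
python3 -m inch '[[[0,0,0,0.4,-0.24,0,-0.5],[0,0,0,0.8,-0.48,0,-0.5],[0,0,0,1,-0.6,0,-0.5],[0,0,0,1,-0.6,0,-0.5]]]' >/dev/null
python3 -m inch '[[[0,0,0,0.4,-0.24,0,-0.5],[0,0,0,0.8,-0.48,0,-0.5],[0,0,0,1,-0.6,0,-0.5],[0,0,0,1,-0.6,0,-0.5]]]' >/dev/null
python3 -m inch '[[[0,0,0,0.4,-0.24,0,-0.5],[0,0,0,0.8,-0.48,0,-0.5],[0,0,0,1,-0.6,0,-0.5],[0,0,0,1,-0.6,0,-0.5]]]'
python3 - <<'E'
from h import *
c=cam(); a=c[0][185:285,310:443,::-1]
cv2.imwrite("pics/z6.png",cv2.resize(a,None,fx=6,fy=6,interpolation=cv2.INTER_CUBIC))
E
```

```text
time_s: 14.62
position: [0.4149, 0.0614, 0.2295]
ee_rot: [-0.0, 0.83, 0.558, 0.001]
wrist_force: [-0.1, -0.9, -0.9]
grip_width: 0.0212
grasp_force: 0.0
```

View pics/z6.png

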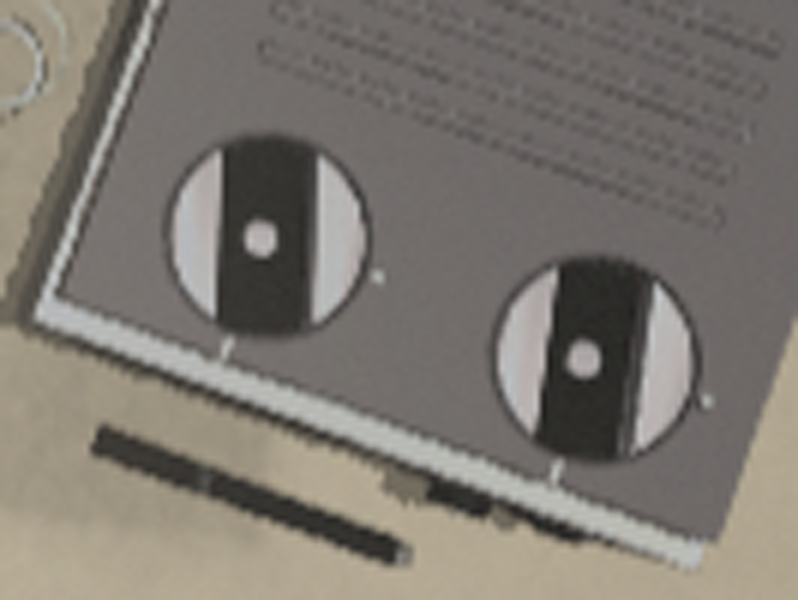

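Panel is shut, but both slots stand about 14–19° short of square (left 71°, right 76°). The dials reached their stops, then the floor friction dragged them back when I relaxed the twist while still pressing. I'll redo each without pressing on the floor, lifting before turning back.

```bash
python3 -m inch '[[[0,0,0,-0.4,0.24,0,-0.5],[0,0,0,-0.8,0.48,0,-0.5],[0,0,0,-1,0.6,0,-0.5],[0,0,0,-1,0.6,0,-0.5]]]' >/dev/null
python3 -m inch '[[[0,0,0,-0.4,0.24,0,-0.5],[0,0,0,-0.8,0.48,0,-0.5],[0,0,0,-1,0.6,0,-0.5],[0,0,0,-1,0.6,0,-0.5]]]' >/dev/null
python3 -m inch '[[[0,0,0,-0.4,0.24,0,-0.5],[0,0,0,-0.8,0.48,0,-0.5],[0,0,0,-1,0.6,0,-0.5],[0,0,0,-1,0.6,0,-0.5]]]' >/dev/null
python3 -m inch '[[[0,0,-0.15,0,0,0,-0.5],[0,0,-0.28,0,0,0,-0.5],[0,0,-0.28,0,0,0,-0.5],[0,0,-0.28,0,0,0,-0.5]]]'
python3 - <<'E'
from h import *
s,R,yaw=tool(); print(yaw,R.T@(np.array([.525,-.291,.137])-s["position"]))
E
```

```text
time_s: 16.0
position: [0.4665, -0.2887, 0.2292]
ee_rot: [-0.0, 0.767, 0.642, -0.0]
wrist_force: [-0.3, 0.5, 0.2]
grip_width: 0.0216
grasp_force: 0.0
-10.087756975046963 [0.00797926 0.05802844 0.09219332]
```

```bash
P='from h import *
s,R,y=tool();print(s["moment"],y)'
python3 -m inch '[[[0,0,0,0.04,0.3,0,-0.5],[0,0,0,0.08,0.58,0,-0.5],[0,0,0,0.08,0.58,0.3,-0.5],[0,0,0,0.08,0.58,0.6,-0.5],[0,0,0,0.08,0.58,0.8,-0.5],[0,0,0,0.08,0.58,0.92,-0.5],[0,0,0,0.08,0.58,0.92,-0.5],[0,0,0,0.08,0.58,0.92,-0.5]]]'
python3 -m inch '[[[0,0,0.12,0,0,0,-0.5],[0,0,0.24,0,0,0,-0.5],[0,0,0.36,0,0,0,-0.5],[0,0,0.48,0,0,0,-0.5],[0,0,0.6,0,0,0,-0.5],[0,0,0.65,0,0,0,-0.5],[0,0,0.65,0,0,0,-0.5]]]';python3 -c "$P"
python3 -m inch '[[[0,0,0.05,0,0,0,-0.5],[0,0,0.09,0,0,0,-0.5],[0,0,0.09,0,0,0,-0.5]]]'; python3 -c "$P"
```

```text
time_s: 16.67
position: [0.525, -0.2901, 0.1372]
ee_rot: [-0.0, 0.766, 0.643, -0.0]
wrist_force: [-0.9, -0.4, 0.3]
grip_width: 0.0214
grasp_force: 0.0
time_s: 17.25
position: [0.5254, -0.2916, 0.139]
ee_rot: [0.002, 0.904, 0.428, -0.0]
wrist_force: [-1.0, -3.4, 0.1]
grip_width: 0.0211
grasp_force: 2.9
[-0.8884605   0.41075757  0.11017324] -39.27256940698773
time_s: 17.5
position: [0.5251, -0.2917, 0.139]
ee_rot: [0.002, 0.918, 0.397, -0.0]
wrist_force: [-3.3, -4.7, 1.6]
grip_width: 0.0212
grasp_force: 7.3
[-0.90702575  0.69659847  0.32350063] -43.23604574740265
```

```bash
P='from h import *
s,R,y=tool();print(s["moment"],y);print(R.T@(np.array([.4845,-.4045,.137])-s["position"]))'
python3 -m inch '[[[0,0,0.05,0,0,0,-0.5],[0,0,0.05,0,0,0,-0.5],[0,0,0.05,0,0,0,-0.5]]]'; python3 -c "$P"
python3 -m inch '[[[0,0,-0.1,0,0,0,-0.5],[0,0,-0.15,0,0,0,-0.5],[0,0,-0.15,0,0,-0.3,-0.5],[0,0,-0.15,0,0,-0.6,-0.5],[0,0,-0.15,0,0,-0.6,-0.5]]]'
python3 -m inch '[[[0,0,-0.15,0,0,0,-0.5],[0,0,-0.3,0,0,0,-0.5],[0,0,-0.45,0,0,0,-0.5],[0,0,-0.52,0,0,0,-0.5],[0,0,-0.52,0,0,0,-0.5]]]'; python3 -c "$P"
python3 - <<'E'
from h import *
b=cam("side")[0][135:215,250:357,::-1]
cv2.imwrite("pics/z7.png",cv2.resize(b,None,fx=6,fy=6,interpolation=cv2.INTER_CUBIC))
E
```

```text
time_s: 17.75
position: [0.5247, -0.2916, 0.139]
ee_rot: [0.001, 0.925, 0.38, -0.001]
wrist_force: [-5.3, -3.7, 1.7]
grip_width: 0.0214
grasp_force: 13.5
[-0.88696647  1.03286734  0.50031434] -45.3923178119756
[-0.10792794  0.05217293  0.00234365]
time_s: 18.17
position: [0.5275, -0.2913, 0.2046]
ee_rot: [0.004, 0.901, 0.433, 0.003]
wrist_force: [0.9, -0.7, 1.4]
grip_width: 0.0209
grasp_force: 0.0
time_s: 18.58
position: [0.5257, -0.2903, 0.1985]
ee_rot: [0.001, 0.794, 0.608, 0.001]
wrist_force: [0.4, 0.7, 0.3]
grip_width: 0.0214
grasp_force: 0.0
[ 0.04049005 -0.03244428 -0.03737578] -15.175700595295574
[-0.12100052 -0.01003425  0.0615143 ]
```

View pics/z7.png

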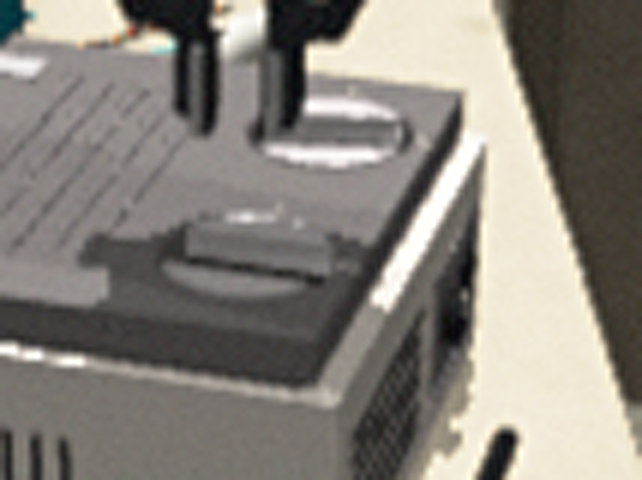

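Left slot now runs parallel to the panel's side edge. On to the right one.

```bash
P='from h import *
s,R,y=tool();print(s["moment"],y)'
python3 -m inch '[[[0,0,0,-0.4,-0.03,0,-0.5],[0,0,0,-0.8,-0.06,0,-0.5],[0,0,0,-1,-0.1,0,-0.5],[0,0,0,-1,-0.1,0,-0.5]]]' >/dev/null
python3 -m inch '[[[0,0,0,-0.21,0,0,-0.5],[0,0,0,-0.21,0,0.1,-0.5],[0,0,0,-0.21,0,0.3,-0.5],[0,0,0,-0.21,0,0.5,-0.5],[0,0,0,-0.21,0,0.62,-0.5],[0,0,0,-0.21,0,0.62,-0.5],[0,0,0,-0.21,0,0.62,-0.5]]]'
python3 -m inch '[[[0,0,0.12,0,0,0,-0.5],[0,0,0.24,0,0,0,-0.5],[0,0,0.36,0,0,0,-0.5],[0,0,0.48,0,0,0,-0.5],[0,0,0.6,0,0,0,-0.5],[0,0,0.63,0,0,0,-0.5],[0,0,0.63,0,0,0,-0.5]]]';python3 -c "$P"
python3 -m inch '[[[0,0,0.05,0,0,0,-0.5],[0,0,0.09,0,0,0,-0.5],[0,0,0.09,0,0,0,-0.5]]]'; python3 -c "$P"
```

```text
time_s: 19.55
position: [0.484, -0.4035, 0.1351]
ee_rot: [-0.0, 0.795, 0.607, 0.0]
wrist_force: [-1.3, 0.7, 1.0]
grip_width: 0.0212
grasp_force: 0.0
time_s: 20.13
position: [0.4836, -0.4044, 0.1358]
ee_rot: [0.0, 0.919, 0.394, -0.0]
wrist_force: [-4.1, -1.8, 1.6]
grip_width: 0.0211
grasp_force: 12.2
[-0.4509507   0.74103873  0.55632909] -43.54382716671888
time_s: 20.38
position: [0.484, -0.4046, 0.136]
ee_rot: [0.001, 0.932, 0.362, 0.0]
wrist_force: [-3.2, -2.9, 3.0]
grip_width: 0.0214
grasp_force: 32.0
[-0.50642482  0.53412491  1.35071   ] -47.495727391924326
```

Firmly at the stop. Relax slightly, lift, back off and check.

```bash
python3 -m inch '[[[0,0,-0.12,0,0,0,-0.5],[0,0,-0.22,0,0,0,-0.5],[0,0,-0.22,0,0,-0.3,-0.5],[0,0,-0.22,0,0,-0.6,-0.5],[0,0,-0.22,0,0,-1,-0.5],[0,0,-0.22,0,0,-1,-0.5]]]' 
python3 -m inch '[[[0,0,0,0.4,-0.24,0,-0.5],[0,0,0,0.8,-0.48,0,-0.5],[0,0,0,1,-0.6,0,-0.5],[0,0,0,1,-0.6,0,-0.5]]]' >/dev/null
python3 -m inch '[[[0,0,0,0.4,-0.1,0,-0.5],[0,0,0,0.8,-0.2,0,-0.5],[0,0,0,1,-0.2,0,-0.5],[0,0,0,1,-0.2,0,-0.5]]]' >/dev/null
python3 -m inch '[[[0,0,0,0.4,-0.24,0,-0.5],[0,0,0,0.8,-0.48,0,-0.5],[0,0,0,1,-0.6,0,-0.5],[0,0,0,1,-0.6,0,-0.5]]]' >/dev/null
python3 -m inch '[[[0,0,0,0.4,-0.24,0,-0.5],[0,0,0,0.8,-0.48,0,-0.5],[0,0,0,1,-0.6,0,-0.5],[0,0,0,1,-0.6,0,-0.5]]]'
python3 - <<'E'
from h import *
a=cam()[0][185:285,310:443,::-1]
cv2.imwrite("pics/z8.png",cv2.resize(a,None,fx=6,fy=6,interpolation=cv2.INTER_CUBIC))
E
```

```text
time_s: 20.88
position: [0.4859, -0.4053, 0.2434]
ee_rot: [0.005, 0.898, 0.441, 0.003]
wrist_force: [0.0, -0.0, 1.5]
grip_width: 0.0213
grasp_force: 0.0
time_s: 22.22
position: [0.5712, 0.0386, 0.235]
ee_rot: [-0.001, 0.897, 0.443, 0.001]
wrist_force: [-0.2, -0.1, -0.2]
grip_width: 0.0212
grasp_force: 0.0
```

View pics/z8.png

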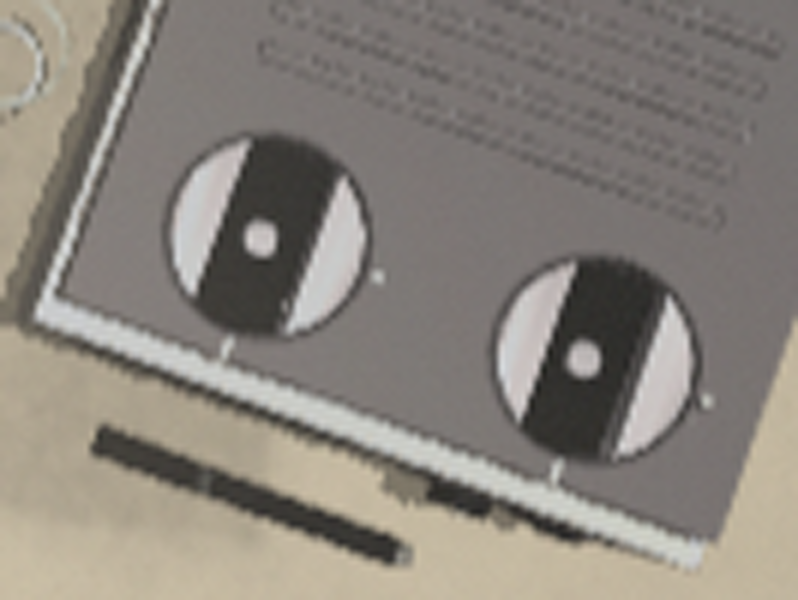

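Both slots are within about 2° of square (19.5° and 18.7° against the panel's 20° yaw) and the panel is flat. The arm is clear, with no force on the wrist.

```bash
python3 -c "
from workcell import robot
print(robot.hand_in())"
```

```text
the job is handed in; nothing more can be done
None
```

The job is handed in: the last camera view shows the panel shut and staying down by itself, with both fasteners within about 2° of a full quarter turn; the hand-in call returned no verdict.

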